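Close the dyestuff sample dishes with their own lids

ROBOT

A 6-joint arm with a two-finger parallel gripper is mounted at the origin on the work surface. World frame = base frame: x ahead of the robot, y to its left, z up, the work surface at z = 0. Lengths are in m, angles in degrees, forces in N, time in s.
With the tool pointing down it reaches from about 0.325 to 0.85 m from the base axis. Payload 15.5 kg.
Tool frame: the origin (TCP) lies at the very end of the fingers, on their centre line; the grasp point (between the pads) lies arm.grip_depth behind it (arm.grip_depth is the distance from the TCP to the grasp point, in m); z points along the fingers, y is the direction in which the jaws open and shut (so a half turn about z gives the same grasp; the last joint's range is limited). The gripper opens to 91 mm and grips with 3 to 60 N. Pads are 32 mm wide; open, the fingers measure 118 mm over their backs; the gripper's body (76 mm by 178 mm) begins 60 mm behind the grasp point.
Start: joints at [64.257, 28.281, 77.091, -0, 74.628, -5.472], TCP at [0.217, 0.586, 0.214] pointing down, gripper open.
Joint ranges: [-166.48, 166.48], [-47.26, 123.95], [12.59, 153.08], [-70.14, 250.14], [6.76, 159.57], [-176.63, 176.63]. Speed limits (degrees/s): [108.29, 108.29, 147.25, 172.46, 172.46, 172.46].

INTERFACE

Orientations are given as a 3x3 rotation matrix whose columns are the frame's x, y, z axes.
In Python, from rig import arm gives the robot as it stands. Calls block until the motion is done:
- arm.move_to(position, orientation): joint-space move of the TCP to a pose.
- arm.move_l(position, orientation=None, feed=0.15): straight line of the TCP; orientation=None keeps the orientation; feed is the mean speed in m/s.
- arm.move_joints(angles): joint-space move.
- arm.grip(opening): finger opening in m; the grip force is fixed at half the most; returns when the fingers have stopped.
- arm.sleep(seconds).
- arm.solve_ik(position, orientation): joint angles nearest the present ones, or None.
- arm.snapshot(name): name is "scene" or "side" or "wrist"; returns the picture (384x512x3 uint8, red, green, blue); there is no depth.
- arm.get_calibration(name): a dict with "intrinsics" (3x3 intrinsics, pixels), "k1" (the pictures are not rectified: a ray, as slopes to the right and down, at radius r is drawn at 1 + k1 r^2 times it, then the intrinsics apply), "cam_to_world" (4x4, takes a point from camera to world coordinates). Camera axes: x right, y down, z forward; pixel columns grow to the right and rows downward; lengths in m; the calibration is good to about 2 mm. A picture is of the moment at which its call begins: read the wrist's pose just before it. get_calibration takes no time and is no camera call; for the wrist camera it gives the pose at the moment of the call.
A pose or a line that the arm cannot do raises arm.Unreachable and nothing moves.
- arm.sign_off(): hands the job in, once; it reports no verdict.
Readings, each from a call of its own:
- arm.current_t(): time.
- arm.current_joint_positions(): joint angles.
- arm.current_dq(): joint speeds.
- arm.current_tau(): joint torques, N m.
- arm.current_ee_pos(): TCP position.
- arm.current_tool_rot(): TCP orientation.
- arm.current_force(): force on the tool from outside, world axes, zero at the start.
- arm.current_torque(): the same for the moment, N m.
- arm.current_width(): finger opening in m.
Only numpy, scipy, OpenCV 4.12 (cv2) and the standard library are available. Lean on these libraries where they do the work, as an engineer would, in place of code of your own. Each camera call takes 0.05 s, during which the arm holds its last target. There are 200 camera calls.

TASK

Close the four open dyestuff dishes for the day: put each wooden lid on the dish whose shape and size it matches, sitting fully home and flat on the rim, square with the dish's sides where it has sides, and let go. Leave the dishes, the small amber jar and the phone standing where they are.

Things in the scene. Friction and masses are not known exactly. Their poses are not given: they have to be found in the camera images.
- oblong_lid: Loose wooden lid, oblong board 134 (x) by 82 mm (y), 8 mm thick, 95 g. Under it a 7 mm deep step, 104 by 52 mm, fits inside the dish with 8 mm to spare all round. On top a central grip bar: 46 mm along x, 14 thick (y), 22 tall. Origin: centre of the step's underside, z up; bar top 37 mm above it. Half-turn symmetric. Lies step down; seated, its origin is 39 mm above the dish's.
- square_lid: Loose wooden lid, square board 94 by 94 mm, 8 mm thick, 85 g. Under it a 7 mm deep step, 64 by 64 mm, fits inside the dish with 8 mm to spare all round. On top a central grip bar: 46 mm along x, 14 thick (y), 22 tall. Origin: centre of the step's underside, z up; bar top 37 mm above it. Quarter-turn symmetric. Lies step down; seated, its origin is 39 mm above the dish's.
- round_lid_large: Loose wooden lid, large round board, 112 mm across, 8 mm thick, 90 g. Under it a 7 mm deep step, 82 mm across, fits inside the dish with 8 mm to spare all round. On top a central grip bar: 46 mm along x, 14 thick (y), 22 tall. Origin: centre of the step's underside, z up; bar top 37 mm above it. Fits at any yaw. Lies step down; seated, its origin is 39 mm above the dish's.
- round_lid_small: Loose wooden lid, small round board, 82 mm across, 8 mm thick, 50 g. Under it a 7 mm deep step, 52 mm across, fits inside the dish with 8 mm to spare all round. On top a central grip bar: 46 mm along x, 14 thick (y), 22 tall. Origin: centre of the step's underside, z up; bar top 37 mm above it. Fits at any yaw. Lies step down; seated, its origin is 39 mm above the dish's.
- oblong_dish: Loose, open blue-glazed stoneware dish, oblong, 130 (x) by 78 mm (y) outside, 46 mm tall, wall 5 mm, holding reddish wood sticks that lie well below the rim. Origin: centre of its underside, z up. About 400 g.
- square_dish: Loose, open blue-glazed stoneware dish, square, 90 by 90 mm outside, sides along x and y, 46 mm tall, wall 5 mm, holding bark flakes that lie well below the rim. Origin: centre of its underside, z up. About 340 g.
- round_dish_large: Loose, open blue-glazed stoneware dish, large round, 108 mm across, 46 mm tall, wall 5 mm, holding oak galls that lie well below the rim. Origin: centre of its underside, z up. About 360 g.
- round_dish_small: Loose, open blue-glazed stoneware dish, small round, 78 mm across, 46 mm tall, wall 5 mm, holding small dark pods that lie well below the rim. Origin: centre of its underside, z up. About 220 g.
- amber_bottle: A bystander: small amber jar with a black cap, 48 mm across, 66 mm tall, standing loose. Origin: centre of its underside.
- phone: A bystander: dark smartphone lying flat and loose, 147 (x) by 71 (y) by 8.5 mm. Origin: centre of its underside.
Mind the look-alikes: they are no part of the job. Leave any green look-alike of the round_lid_large alone.

How it is judged:
By the outcome, as a careful person would: the job done as asked, in the order asked, and still so for the second after the job is handed in, with the robot touching nothing.
It also fails if it takes over 131 s, if anything falls off the work surface, if the arm or the gripper's body presses on something with over 40 N, if the wrist force passes 120 N, or if a joint passes its speed limit or range.

## Working session

There is one attempt and no reset: what is moved stays moved. The work goes in short steps, each a Python script; the robot and the scene stay as the last script left them, time stands still between calls to the robot, and variables do not carry over. Pictures are saved under pics/ and viewed, about 12 in all and at most 16, crops included, and the job is handed in when it is done.

```bash
ls; mkdir -p pics
python3 - <<'E'
from rig import arm
import cv2,numpy as np
for n in("scene","side","wrist"):
    im=arm.snapshot(n); cv2.imwrite(f"pics/{n}0.png",im[:,:,::-1]); c=arm.get_calibration(n)
    print(n,c["intrinsics"].round(1).tolist(),c["k1"],np.round(c["cam_to_world"],3).tolist())
a=cv2.imread("pics/scene0.png");cv2.imwrite("pics/scene0b.png",cv2.resize(a,(800,600),interpolation=cv2.INTER_CUBIC))
a=cv2.imread("pics/side0.png");cv2.imwrite("pics/side0b.png",cv2.resize(a,(800,600),interpolation=cv2.INTER_CUBIC))
print(arm.grip_depth,arm.current_t(),arm.current_tool_rot())
E
```

```text
pics
scene [[481.9, 0.0, 254.2], [0.0, 481.9, 193.6], [0.0, 0.0, 1.0]] -0.15083520867313724 [[0.354, 0.711, -0.607, 1.366], [0.935, -0.26, 0.241, -0.317], [0.013, -0.653, -0.757, 1.068], [0.0, 0.0, 0.0, 1.0]]
side [[372.8, 0.0, 260.2], [0.0, 372.8, 192.1], [0.0, 0.0, 1.0]] -0.09857198338418428 [[0.971, -0.149, 0.187, 0.286], [-0.238, -0.665, 0.708, -0.881], [0.019, -0.732, -0.681, 0.895], [0.0, 0.0, 0.0, 1.0]]
wrist [[286.7, 0.0, 258.7], [0.0, 286.7, 191.3], [0.0, 0.0, 1.0]] -0.010643249358576534 [[0.347, 0.906, 0.243, 0.146], [0.938, -0.335, -0.091, 0.611], [-0.001, 0.26, -0.966, 0.384], [0.0, 0.0, 0.0, 1.0]]
0.0188 0.15 [[-9.38087007e-01  3.46399517e-01 -3.75175944e-04]
 [ 3.46399710e-01  9.38086697e-01 -7.68285446e-04]
 [ 8.58138545e-05 -8.50679433e-04 -9.99999634e-01]]
```

View pics/scene0b.png

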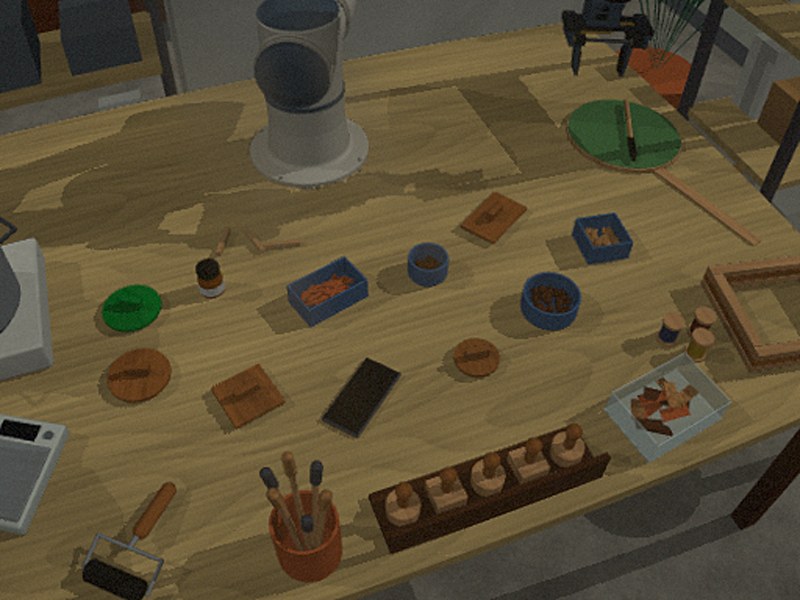

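View pics/side0b.png

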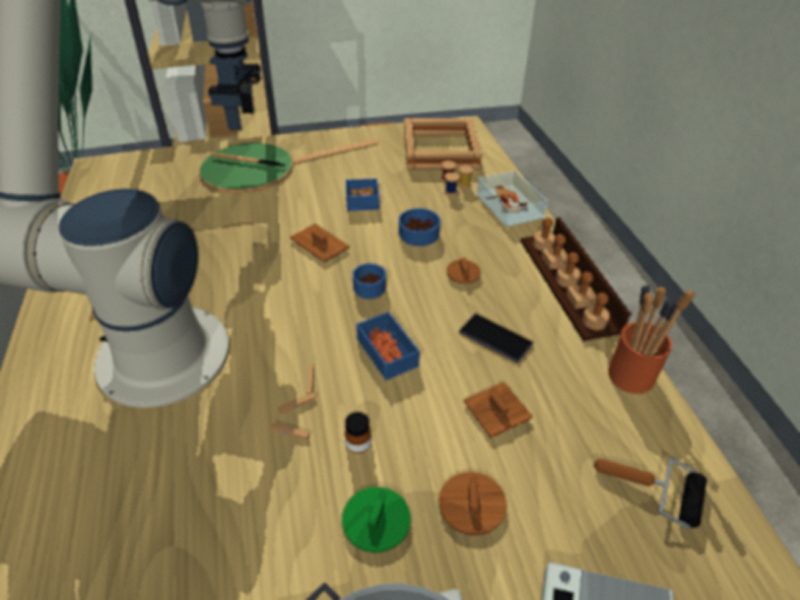

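Scene (800×600 px):
- **Dishes:** oblong (328,286), small round (428,260), large round (551,295), square (603,233).
- **Wooden lids:** oblong (494,217), square (248,396), large round (139,374), small round (476,357).
- **Look-alike:** the green round lid at (132,307), to be left alone. The brown disc at (139,374) is the wooden one that fits the description.

Next I'll cast both views onto the known heights.

```bash
cat > h.py <<'E'
from rig import arm
import cv2,numpy as np
def rays(c,px):
    K=np.array(c["intrinsics"]);px=np.atleast_2d(px).astype(float)
    d=(px-K[:2,2])/[K[0,0],K[1,1]]; u=d.copy()
    for _ in range(20): u=d/(1+c["k1"]*(u**2).sum(1,keepdims=True))
    M=np.array(c["cam_to_world"]); return M[:3,3],np.c_[u,np.ones(len(u))]@M[:3,:3].T
def onplane(c,px,z):
    o,d=rays(c,px); return (o+d*((z-o[2])/d[:,2:]))[:,:2]
def R(yaw): # jaw axis y at angle yaw (deg), tool down
    a=np.radians(yaw);y=np.array([np.cos(a),np.sin(a),0]);z=np.array([0,0,-1.]);return np.c_[np.cross(y,z),y,z]
E
python3 - <<'E'
from h import *
P={"oblong_dish":((328,286),(387,338),.046),"small_dish":((428,257),(370,275),.046),"large_dish":((551,293),(420,222),.046),"square_dish":((603,233),(362,188),.046),
"oblong_lid":((494,217),(320,243),.015),"square_lid":((248,396),(498,409),.015),"large_lid":((139,374),(473,503),.015),"small_lid":((476,357),(464,271),.015),"green":((132,307),(377,519),.015),"jar":((208,265),(357,420),.066),"phone":((361,397),(496,337),.008)}
for k,(a,b,z) in P.items():
    p=onplane(arm.get_calibration("scene"),np.array(a)/1.5625,z)[0];q=onplane(arm.get_calibration("side"),np.array(b)/1.5625,z)[0]
    print(k,p.round(3),q.round(3),"reach",np.hypot(*p).round(3))
c=arm.get_calibration("wrist");M=np.array(c["cam_to_world"])
T=arm.current_tool_rot();print("cam in tool",T.T@(M[:3,3]-arm.current_ee_pos()),(T.T@M[:3,:3]).round(3).tolist())
E
```

```text
oblong_dish [ 0.465 -0.096] [ 0.454 -0.098] reach 0.475
small_dish [0.459 0.104] [0.459 0.099] reach 0.471
large_dish [0.621 0.281] [0.62  0.273] reach 0.682
square_dish [0.516 0.457] [0.507 0.46 ] reach 0.689
oblong_lid [0.372 0.289] [0.368 0.282] reach 0.471
square_lid [ 0.629 -0.29 ] [ 0.623 -0.293] reach 0.692
large_lid [ 0.52  -0.459] [ 0.518 -0.463] reach 0.694
small_lid [0.686 0.103] [0.683 0.101] reach 0.694
green [ 0.362 -0.45 ] [ 0.36  -0.454] reach 0.577
jar [ 0.356 -0.294] [ 0.359 -0.294] reach 0.462
phone [ 0.691 -0.111] [ 0.686 -0.111] reach 0.7
cam in tool [ 0.07439165 -0.00060908 -0.17096447] [[-0.0, -0.966, -0.26], [1.0, -0.0, 0.0], [-0.0, -0.26, 0.966]]
```

Both views agree to about 1 cm, and everything is in reach. Next I'll tour all eight with the wrist camera directly above each, so the outlines are undistorted by parallax.

```bash
cat > tour.py <<'E'
from h import *
import pickle
C={"oblong_lid":(.370,.286),"square_dish":(.512,.458),"large_dish":(.62,.277),"small_dish":(.459,.101),"small_lid":(.685,.102),"oblong_dish":(.46,-.097),"square_lid":(.626,-.291),"large_lid":(.519,-.461)}
D={}
for n,p in C.items():
    r=R(np.degrees(np.arctan2(p[1],p[0])));t=np.r_[p,.16]-r@[.0744,0,0]
    arm.move_to(t,r); arm.sleep(.2)
    c=arm.get_calibration("wrist");D[n]=(c,arm.snapshot("wrist"))
    print(n,arm.current_t(),np.array(c["cam_to_world"])[:3,3].round(3))
pickle.dump(D,open("tour.pkl","wb"))
S=np.vstack([np.hstack([cv2.resize(D[n][1],(400,300),interpolation=cv2.INTER_AREA)[:,:] for n in k]) for k in (list(C)[:2],list(C)[2:4])])
S2=np.vstack([np.hstack([cv2.resize(D[n][1],(400,300),interpolation=cv2.INTER_AREA) for n in k]) for k in (list(C)[4:6],list(C)[6:])])
cv2.imwrite("pics/t1.png",S[:,:,::-1]);cv2.imwrite("pics/t2.png",S2[:,:,::-1])
E
python3 tour.py
```

```text
oblong_lid 1.9333 [0.369 0.285 0.331]
square_dish 3.0917 [0.511 0.456 0.331]
large_dish 4.2 [0.618 0.277 0.331]
small_dish 5.4417 [0.459 0.1   0.331]
small_lid 6.575 [0.683 0.101 0.331]
oblong_dish 8.0417 [ 0.459 -0.098  0.331]
square_lid 9.2417 [ 0.624 -0.291  0.331]
large_lid 10.3167 [ 0.518 -0.461  0.331]
```

View pics/t1.png

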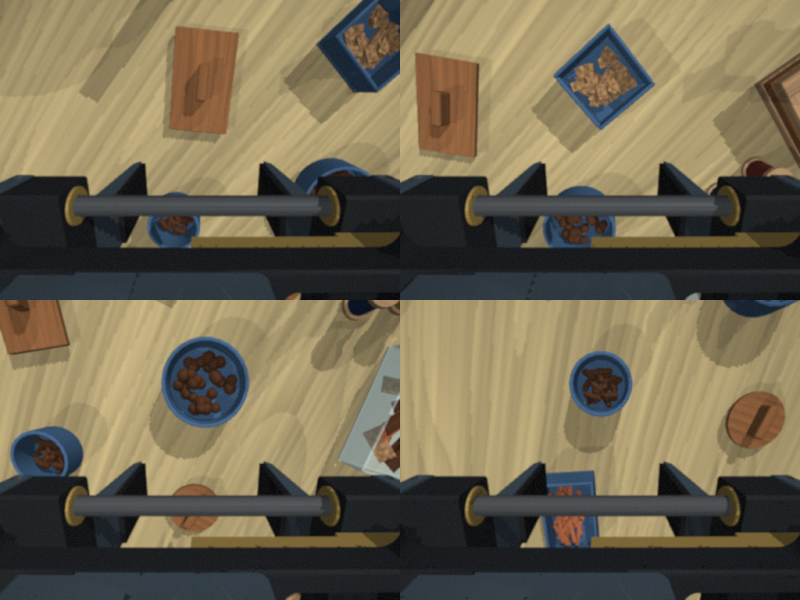

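View pics/t2.png

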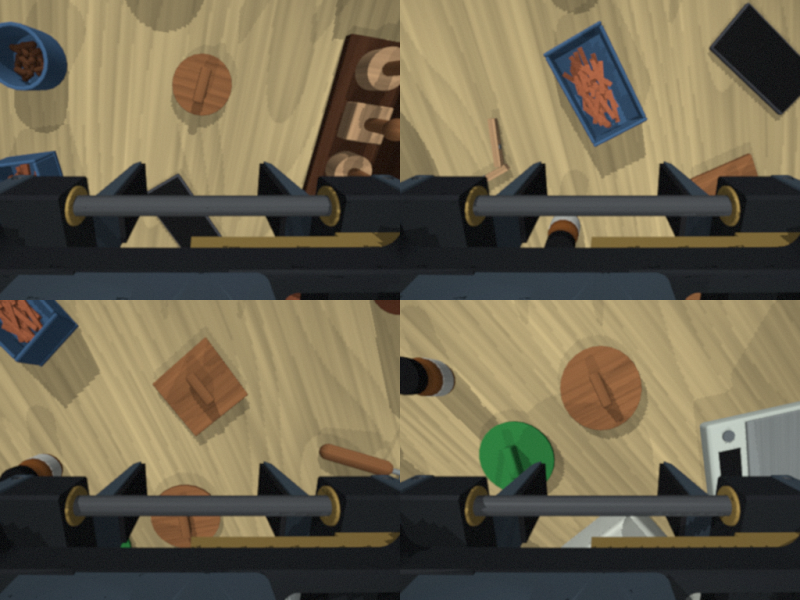

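Each target sits unobstructed in its own frame. In the last tile the brown disc at (600,388) is the wooden large lid and the green disc at (516,457) is the decoy. I'll fit the outlines on their known planes now, and enlarge the lids at bar-top height to read off the bar angles.

```bash
cat > fit.py <<'E'
from h import *
def fit(n,c,im,near=None):
    hsv=cv2.cvtColor(im,cv2.COLOR_RGB2HSV); dish="dish" in n; z=.046 if dish else .015
    m=cv2.inRange(hsv,(95,70,30),(125,255,255)) if dish else cv2.inRange(hsv,(3,105,30),(14,255,255))
    m=cv2.morphologyEx(m,cv2.MORPH_CLOSE,np.ones((5,5))); m=cv2.morphologyEx(m,cv2.MORPH_OPEN,np.ones((3,3)))
    m[205:]=0
    M=np.array(c["cam_to_world"]); best=None
    near=M[:2,3] if near is None else near
    for k in cv2.findContours(m,cv2.RETR_EXTERNAL,cv2.CHAIN_APPROX_NONE)[0]:
        if cv2.contourArea(k)<1500: continue
        w=onplane(c,k[:,0]+0.0,z)*1000; d=np.hypot(*(w.mean(0)-np.array(near)*1000))
        if best is None or d<best[0]: best=(d,w)
    w=best[1].astype(np.float32); (cx,cy),(a,b),t=cv2.minAreaRect(w)
    if "oblong" in n and a<b: a,b,t=b,a,t+90
    (ex,ey),(p,q),_=cv2.fitEllipse(cv2.convexHull(w))
    return dict(rect=(round(cx,1),round(cy,1),round(a,1),round(b,1),round(t,1)),ell=(round(ex,1),round(ey,1),round(p,1),round(q,1)))
def top(c,im,xy,z=.037,s=2.5,h=60): # crop seen on plane z, x right y up, s px/mm
    g=np.array([[xy[0]*1000+(i-h*s)/s,xy[1]*1000-(j-h*s)/s,z*1000] for j in range(int(2*h*s)) for i in range(int(2*h*s))])/1000
    M=np.linalg.inv(np.array(c["cam_to_world"]));K=np.array(c["intrinsics"]);q=g@M[:3,:3].T+M[:3,3];u=q[:,:2]/q[:,2:]
    u=u*(1+c["k1"]*(u**2).sum(1,keepdims=True));u=u*[K[0,0],K[1,1]]+K[:2,2];u=u.reshape(int(2*h*s),-1,2).astype(np.float32)
    return cv2.remap(im,u[...,0],u[...,1],cv2.INTER_CUBIC)
E
python3 - <<'E'
from fit import *; import pickle
D=pickle.load(open("tour.pkl","rb"));L=[]
for n,(c,im) in D.items():
    f=fit(n,c,im);print(n,f)
    if "lid" in n: L.append(top(c,im,np.array(f["rect"][:2])/1000))
S=np.vstack([np.hstack(L[:2]),np.hstack(L[2:])]);print(S.shape);cv2.imwrite("pics/bars.png",S[:,:,::-1])
E
```

```text
oblong_lid {'rect': (364.2, 292.0, 132.6, 80.3, 122.2), 'ell': (364.3, 294.0, 101.1, 172.9)}
square_dish {'rect': (505.3, 466.3, 88.1, 87.8, 82.3), 'ell': (505.7, 466.4, 103.0, 126.5)}
large_dish {'rect': (619.3, 284.2, 104.7, 104.6, 24.2), 'ell': (619.1, 284.4, 105.2, 105.7)}
small_dish {'rect': (455.4, 105.5, 75.6, 75.0, 69.3), 'ell': (455.4, 105.4, 75.3, 75.9)}
small_lid {'rect': (681.5, 105.7, 78.7, 79.8, 10.3), 'ell': (681.6, 105.8, 79.2, 80.0)}
oblong_dish {'rect': (453.1, -95.0, 127.9, 76.2, 106.0), 'ell': (453.4, -94.5, 98.2, 161.4)}
square_lid {'rect': (621.5, -289.9, 92.7, 92.6, 14.1), 'ell': (622.4, -290.0, 103.0, 160.1)}
large_lid {'rect': (516.3, -459.7, 109.1, 109.1, 48.5), 'ell': (516.0, -459.8, 109.3, 109.8)}
(600, 600, 3)
```

View pics/bars.png

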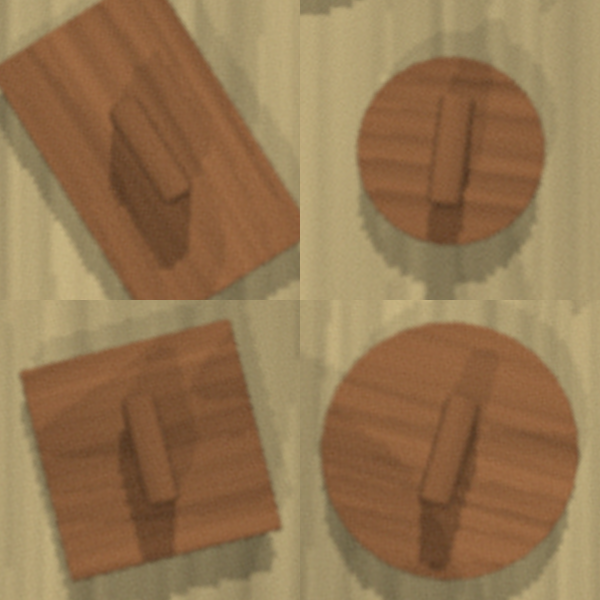

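The outlines match the given sizes to 1–3 mm, and every bar sits on its lid's centre. Bar directions in the enlarged tiles (world x right, y up):

| Lid | Tile | Bar angle |
|---|---|---|
| Oblong | top left | 122° |
| Small | top right | 83.5° |
| Square | bottom left | 104° |
| Large (brown, wooden) | bottom right | 75.7° |

The large lid goes first, followed by a check.

```bash
cat > job.py <<'E'
from fit import *
# name: lid xy, jaw yaw, dish xy, jaw yaw at dish
J={"large":((.5163,-.4597),-14.3,(.6192,.2843),None),"square":((.6215,-.2899),14.1,(.5053,.4663),-7.7),
"oblong":((.3642,.2920),32.2,(.4531,-.0950),16.0),"small":((.6815,.1057),-6.5,(.4554,.1055),None)}
def F(): return np.round(arm.current_force(),1)
def look(n,p):
    r=R(np.degrees(np.arctan2(p[1],p[0])));arm.move_to(np.r_[p,.18]-r@[.0744,0,0],r);arm.sleep(.2)
    c=arm.get_calibration("wrist");return c,arm.snapshot("wrist")
def run(n):
    a,ya,b,yb=J[n]; yb=np.degrees(np.arctan2(b[1],b[0])) if yb is None else yb
    arm.grip(.05);arm.move_to(np.r_[a,.12],R(ya));arm.move_l(np.r_[a,.019]);print(n,"down",F())
    arm.grip(.006);w=arm.current_width();arm.move_l(np.r_[a,.18],feed=.2);print("w",w,arm.current_width(),F())
    assert arm.current_width()>.011
    arm.move_to(np.r_[b,.18],R(yb));arm.move_l(np.r_[b,.075],feed=.2);arm.move_l(np.r_[b,.0585],feed=.03);print("placed",F(),arm.current_ee_pos().round(4),arm.current_width())
    arm.grip(.04);arm.move_l(np.r_[b,.18],feed=.2)
    c,im=look(n,b);print(arm.current_t());return c,im,b
E
python3 - <<'E'
from job import *
c,im,b=run("large");cv2.imwrite("pics/large1.png",im[:,:,::-1])
E
```

```text
large down [ 0.1 -0.3  0.7]
w 0.013762971870247718 0.014149750736939666 [-0.6 -0.5 -0.9]
placed [ 0.   1.4 -0.6] [0.6191 0.2843 0.0583] 0.01381974922881104
19.9917
```

View pics/large1.png

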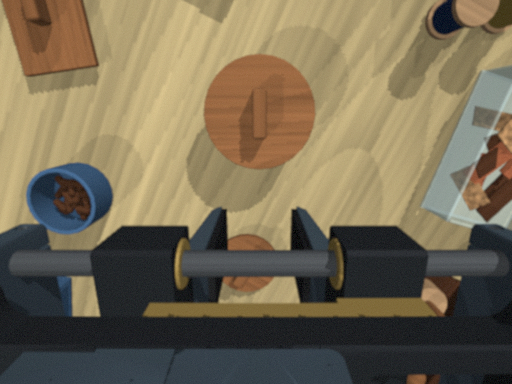

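The large lid is centred on its dish at (260,111), with no blue showing, in 20 s total. I'll run the other three the same way.

Run:
```python
from job import *
I=[]
for n in("square","oblong","small"):
    c,im,b=run(n);I.append(im[:220])
s=arm.snapshot("side")
cv2.imwrite("pics/three.png",np.vstack(I)[:,:,::-1][:600]);
```

```text
square down [ 0.6 -0.2  0.1]
w 0.01376282955976196 0.013914775556640103 [-0.3  0.1 -1. ]
placed [-0.2  0.  -0.9] [0.5053 0.4663 0.0583] 0.01403930105811066
31.2833
oblong down [-0.3 -0.5  0.3]
w 0.013842883700640074 0.013459860031873645 [-0.2 -0.5 -1. ]
placed [-0.8  0.4 -1.9] [ 0.453  -0.095   0.0583] 0.014113733459292647
39.8833
small down [-0.5  0.3  0.5]
w 0.014112523295251403 0.013706311044553113 [ 0.3  0.2 -1.2]
placed [ 0.7  0.2 -0.5] [0.4553 0.1055 0.0584] 0.013923199981828614
48.3417
```

View pics/three.png

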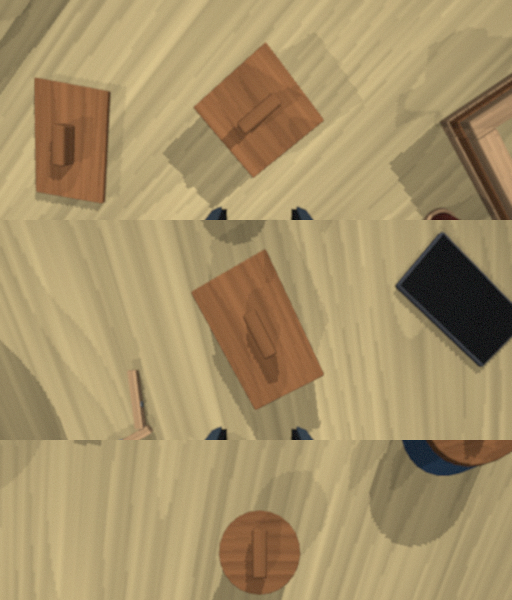

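All four are on: square (258,109), oblong (258,329) and small (260,552) look centred. I'll park the arm clear and check flatness from the oblique cameras, then check outline size at the seated height.

Run:
```python
from job import *
import fit as f
src=open("fit.py").read().replace('z=.046 if dish else .015','z=.054');ns={};exec(src,ns)
for n in("oblong","small","large","square"):
    b=J[n][2];c,im=look(n,b);print(n,ns["fit"](n+"_lid",c,im))
arm.move_joints([100,28.281,77.091,0,74.628,-5.472]);print(arm.current_t(),F())
a=arm.snapshot("scene")[:,:,::-1];s=arm.snapshot("side")[:,:,::-1]
A=a[120:240,170:430];B=s[100:250,180:300]
cv2.imwrite("pics/fin_scene.png",cv2.resize(A,(780,360),interpolation=cv2.INTER_CUBIC))
cv2.imwrite("pics/fin_side.png",cv2.resize(B,(480,600),interpolation=cv2.INTER_CUBIC))
cv2.imwrite("pics/fin_all.png",a)
```

```text
oblong {'rect': (451.7, -95.4, 132.8, 80.7, 106.1), 'ell': (451.4, -94.9, 92.8, 204.2)}
small {'rect': (453.9, 105.8, 79.1, 78.9, 12.9), 'ell': (453.9, 105.8, 79.4, 79.7)}
large {'rect': (618.1, 284.2, 109.3, 109.0, 24.6), 'ell': (617.8, 284.4, 109.3, 110.0)}
square {'rect': (504.1, 466.2, 92.5, 92.4, 82.5), 'ell': (504.1, 465.8, 118.0, 123.7)}
55.575 [ 0.8  0.4 -0.3]
```

View pics/fin_scene.png

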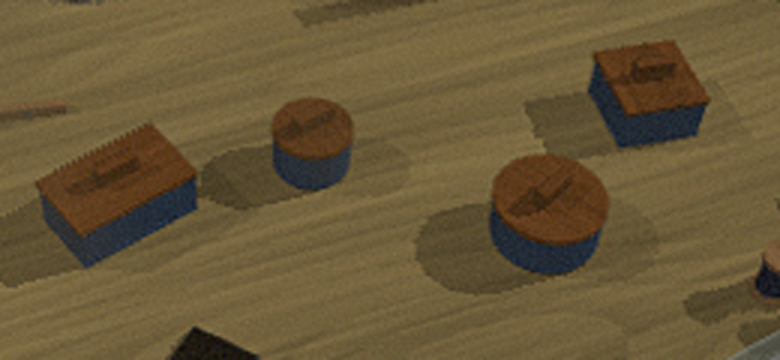

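View pics/fin_side.png

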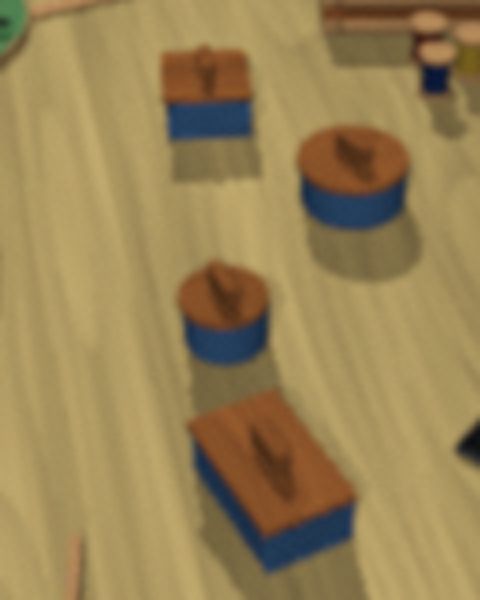

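View pics/fin_all.png

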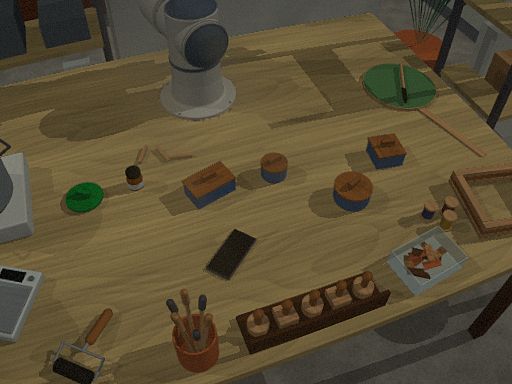

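The scene crop shows all four lids flat on the rims: oblong (118,180), small (313,128), large (548,198) and square (650,75). The side crop agrees. In the full view the jar (134,177), phone (231,254) and green lid (85,197) are where they started. The arm is clear, so I'm handing in.

```bash
python3 -c "
from rig import arm
arm.sign_off();print(arm.current_t())"
```

```text
the job is handed in; nothing more can be done
the job is handed in; nothing more can be done
```

All four wooden lids are on their matching dishes and let go. I handed the job in at about 56 s on the robot's clock, with the arm parked clear.

- **Fit:** At the seated height, the lid centres are within 1.5 mm of where I measured the dishes, against 8 mm of play. The oblong and square lids are within about 0.2° of their dishes' sides.
- **Size check:** The measured outlines came out 1–3 mm under the given sizes, as they did before any lid was moved.
- **Flatness:** The scene and side views show every lid lying flat. The contact force read under 2 N at each placing.
- **Left alone:** By eye in the final scene view, the amber jar, the phone and the green look-alike lid stand where they were. I did not measure them again, nor check the dishes separately once they were covered.

No check failed or disagreed.

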